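Tighten a water block's four wing nuts crosswise

ROBOT

A 6-joint arm with a two-finger parallel gripper is mounted at the origin on the work surface. World frame = base frame: x ahead of the robot, y to its left, z up, the work surface at z = 0. Lengths are in m, angles in rad, forces in N, time in s.
With the tool pointing down it reaches from about 0.25 to 0.775 m from the base axis. Payload 4 kg.
Tool frame: the origin (TCP) lies on the centre line of the jaws, within the pads' length; the fingertips stand 17 mm ahead of it and the grasp point (between the pads) lies 2 mm behind it; z points along the fingers, y is the line along which they close (so a half turn about z gives the same grasp; the last joint's range is limited). The gripper opens to 94 mm and grips with 3 to 60 N. Pads are 16 mm wide; open, the fingers measure 119 mm over their backs; the gripper's body (75 mm by 177 mm) begins 78 mm behind the grasp point.
Start: joints at [1.007, 0.087, 1.371, -0, 1.684, -0.103], TCP at [0.245, 0.493, 0.223] pointing down, gripper open.
Joint ranges: [-3.1, 3.1], [-0.76, 2.03], [0.27, 2.55], [-1.08, 4.22], [0.17, 2.65], [-2.57, 2.57]. Speed limits (rad/s): [2.79, 2.79, 3.14, 3.14, 3.14, 3.14].

INTERFACE

Orientations are given as [roll, pitch, yaw] about the fixed x, y, z axes, in that order (R = Rz(yaw) Ry(pitch) Rx(roll)).
In Python, from bench import robot gives the robot as it stands.
- The arm moves only by the tool servo_tool, never from a script. Its argument "plan" is a list of rows, each a list of 7 numbers: the shift along the tool's x, y, z normalised to -1 to 1, where 1 is 0.1 m, then the turn, a rotation vector about the tool's x, y, z normalised to -1 to 1, where 1 is pi/2 rad, then the finger opening in mm, from 0 to 94. In form: [[x, y, z, ax, ay, az, gripper], ...]. A call has 1 to 12 rows; each row is the pose to reach, as a shift and turn from the pose commanded when the call began, along the tool's axes at that moment; what a row does not reach only later rows make up. A row lasts 1/12 s, in which the tool goes at most 41.7 mm and 7.16 degrees, less where a joint would pass 70% of its speed; a pose out of reach is approached as far as the arm can. A call with a number of a shift or a turn outside -1 to 1 is refused whole. A call with a gripper value outside its range is refused whole. The fingers move at their own pace and stop on an object; the grip force is fixed at half the most. Time passes only in rows, so rows that repeat a pose let the fingers close. It gives the time, the measured TCP pose, the force, the opening and the grip force at its end, in the units of the state.
- robot.get_obs(): the state, without advancing time (a new reading comes with each control period).
- robot.snapshot(name): name is "scene" or "side" or "wrist"; returns the picture (384x512x3 uint8, red, green, blue); there is no depth.
- robot.camera_params(name): a dict with "camera_matrix" (3x3 intrinsics, pixels), "rvec" (rotation vector, rad) and "tvec" (3), from world to camera coordinates, as OpenCV has them; the wrist camera has in their place "tool_from_camera" (4x4, takes a point from camera to tool coordinates, whose origin is the TCP and whose axes are the flange's). Camera axes: x right, y down, z forward; pixel columns grow to the right and rows downward; lengths in m; the calibration is good to about 2 mm. A picture is of the moment at which its call begins: read the wrist's pose just before it. camera_params takes no time and is no camera call.
- robot.close_job(): hands the job in; it is judged then, once.
Trained networks look in the newest picture that a camera, given by its name, has taken for a name from the list of things; names that differ only in an ending like _2 or _b are one class to them, and where a whole thing is asked for, a point or a joint stands for the part that bears it (a point fixed in the world has none). Each returns a list of dicts, best first, with "conf" (0 to 1); they miss things now and then, are a little off and sometimes report something else, mostly with a low value. They report only what shows in the picture. A call takes as long as a camera call. They do not tell look-alikes from the thing itself.
- robot.find_in(thing, camera): "extent" ([centre column, centre row, width, height] in pixels, round what is visible of it).
The state is a dict: "time": time; "joint_positions": joint angles; "qvel": joint speeds; "joint_torque": joint torques, N m; "tool_pos": TCP position; "ee_rot": TCP orientation; "wrist_force": force on the tool from outside, world axes, zero at the start; "wrist_torque": the same for the moment, N m; "width": finger opening in m; "finger_force": force on a finger pad.
Only numpy, scipy, OpenCV 4.12 (cv2) and the standard library are available. Lean on these libraries where they do the work, as an engineer would, in place of code of your own. Each camera call takes 0.05 s, during which the arm holds its last target. There are 200 camera calls.

TASK

Tighten the four wing nuts that hold the water block down on the main board, crosswise and in two passes: first give every nut an eighth of a turn clockwise, each time going on to the diagonally opposite nut before the other pair; then, crosswise again, turn every nut on until you feel it come up firm on its stop. Do not force a nut once it is on its stop, and do not knock the block or move the things around the board.

Things in the scene. Friction and masses are not known exactly. Their poses are not given: they have to be found in the camera images.
- board: Computer main board, 170 x 170 mm, lying flat on the green mat, cannot shift. Origin under the water block's axis, at the underside of its feet (mat top, 3 mm above the table); z up, x towards its metal rear ports. It spans x -73 to 97 mm, y +-85 mm. All that stands on it, but for the block's nuts and port plugs, stays below 36 mm above the origin.
- block: Water block, fixed on the board. Same origin and axes as the board. Black round body, 58 mm dia, top 36 mm above the origin (two port plugs in its middle 39.5 mm) on a cross of two flat steel arms (top 27 mm); on each arm's end, 40 mm from the axis along x and y, a wing nut on an upright stud presses a coil spring down.
- nut0: Wing nut at the block's +x +y corner, diagonal to nut2. Origin: on the stud's axis at the centre of the wings; axes fixed as the board's, they do not turn with the nut. The two wings form a flat upright paddle 36 mm long, 18 mm tall (9 mm above and below the origin), 8.8 mm thick; below it only a neck 8.4 mm thick and, from 17 mm below the origin, the spring, 14 mm across.
- nut1: Wing nut at the block's -x +y corner, diagonal to nut3. Origin: on the stud's axis at the centre of the wings; axes fixed as the board's, they do not turn with the nut. All nuts: clockwise seen from above tightens; heights do not change. Each starts 1.1 to 1.5 rad short of its stop (hidden, differs from nut to nut) and runs up to it against 0.08 N m of friction.
- nut2: Wing nut at the block's -x -y corner, diagonal to nut0. Origin: on the stud's axis at the centre of the wings; axes fixed as the board's, they do not turn with the nut. All nuts: on the stop a nut will turn no further and the felt torque climbs steeply, some 3 to 5 N m per rad of the hand. 0.15 to 0.3 N m is firm; above 0.6 N m the chip is crushed.
- nut3: Wing nut at the block's +x -y corner, diagonal to nut1. Origin: on the stud's axis at the centre of the wings; axes fixed as the board's, they do not turn with the nut. All nuts: a nut stays where it is left. At rest, short of the stop, the torque that the nut gives back against clockwise is only friction, -0.1 to 0.08 N m. An eighth of a turn is 0.79 rad; 0.5 to 1.0 rad will do.
- wing0 (a point): End of one wing of nut0, 18 mm from the nut's axis at mid-height; turns with the wings. x points outward along the wings, z up. Its first direction differs from nut to nut and from run to run, and does not tell where the stop is.
- wing1 (a point): End of one wing of nut1, 18 mm from the nut's axis at mid-height; turns with the wings. x points outward along the wings, z up. Its first direction differs from nut to nut and from run to run, and does not tell where the stop is.
- wing2 (a point): End of one wing of nut2, 18 mm from the nut's axis at mid-height; turns with the wings. x points outward along the wings, z up. Its first direction differs from nut to nut and from run to run, and does not tell where the stop is.
- wing3 (a point): End of one wing of nut3, 18 mm from the nut's axis at mid-height; turns with the wings. x points outward along the wings, z up. Its first direction differs from nut to nut and from run to run, and does not tell where the stop is.
- screwdriver: loose precision screwdriver, 170 mm long, lying on the mat; leave it alone
- paste_syringe: loose white paste syringe lying beside the board, about 120 mm long; leave it alone
- flux_jar: loose amber glass jar, 42 mm dia, 42 mm tall; leave it alone
- screw_tray: loose white tray of screws, 110 x 75 x 22 mm; leave it alone
- bit_case: loose grey case of driver bits, 60 x 125 x 24 mm, beyond the board; leave it alone
- tweezers: loose steel tweezers, 118 mm long; leave them alone
- memory_stick: loose memory module, 133 x 31 x 6 mm, lying flat on the mat beside the board; leave it alone
- socket_cover: loose black plastic cover, 45 x 45 x 7 mm, on the mat; leave it alone
Things that resemble listed ones, but are neither listed nor needed, are in the scene too. There is more than one size of the board; the job needs the larger.

How it is judged:
By the outcome, as a careful person would: the job done as asked, in the order asked, and still so for the second after the job is handed in, with the robot touching nothing.
It also fails if it takes over 72 s, if anything falls off the work surface, if the arm or the gripper's body presses on something with over 40 N, if the wrist force passes 120 N, or if a joint passes its speed limit or range.

## Working session

There is one attempt and no reset: what is moved stays moved. The work goes in short steps, Python scripts to look and compute and a tool call to move; the robot and the scene stay as the last step left them, time stands still between calls to the robot, and variables do not carry over. Pictures are saved under pics/ and viewed, at most 10 in all, crops included, and the job is handed in when it is done.

Besides the shell and the picture viewer there is one more tool, called in YAML: its name, and indented under it one key for each argument. servo_tool: Moves the arm, as the interface text tells. Scaled input: -1 to 1 covers 0.1 m each way for a shift and pi/2 rad each way for a turn. Its arguments: {"type":"object","properties":{"plan":{"type":"array","items":{"type":"array","items":{"type":"number"}}}},"required":["plan"]}

```bash
mkdir -p pics; ls
python3 - <<'E'
from bench import robot
import cv2,numpy as np
o=robot.get_obs();print(o)
ims=[]
for n in("scene","side","wrist"):
    im=robot.snapshot(n);cv2.imwrite(f"pics/{n}0.png",im[...,::-1])
    p=robot.camera_params(n);print(n,{k:np.round(v,4).tolist() for k,v in p.items() if not isinstance(v,str)})
    for t in("board","block","nut0"):
        print(t,[(np.round(d['extent'],1).tolist(),round(d['conf'],2)) for d in robot.find_in(t,n)][:8])
E
```

```text
pics
{'time': 0.0, 'joint_positions': array([ 1.00691496e+00,  8.79517913e-02,  1.37228040e+00, -6.98448639e-05,
        1.68360511e+00, -1.03118403e-01]), 'qvel': array([ 0.00109863, -0.00016964,  0.00106796,  0.00056742,  0.00104131,
       -0.00028707]), 'joint_torque': array([ 4.98310910e-04, -3.40185070e+01, -3.02429295e+01,  7.19414139e-02,
        3.30193865e-02, -1.64116464e-04]), 'tool_pos': array([0.24429691, 0.49217557, 0.22129265]), 'ee_rot': array([-3.13935278e+00, -1.62004691e-04,  2.68082173e+00]), 'wrist_force': array([0.34388609, 0.04431499, 0.40297221]), 'wrist_torque': array([-0.06209166,  0.0024635 ,  0.01641243]), 'finger_force': 0.0, 'width': 0.09404332229012914}
scene {'camera_matrix': [[430.5766, 0.0, 252.461], [0.0, 430.5766, 191.8175], [0.0, 0.0, 1.0]], 'rvec': [1.5078, 2.304, -0.6506], 'tvec': [0.2374, -0.4152, 1.4199]}
board [([234.8, 178.4, 67.4, 55.6], 0.59), ([325.9, 197.0, 51.2, 49.2], 0.59)]
block [([233.8, 174.6, 28.7, 24.2], 0.58), ([325.1, 193.4, 22.1, 20.4], 0.51)]
nut0 [([249.7, 183.2, 12.6, 11.1], 0.67), ([220.8, 157.7, 12.8, 14.2], 0.57)]
side 
[... 192 characters left out ...]
, 0.92), ([267.0, 193.8, 61.4, 53.2], 0.8)]
block [([291.0, 251.8, 27.6, 13.7], 0.79), ([271.1, 189.1, 26.2, 14.6], 0.7)]
nut0 [([296.0, 240.2, 10.3, 5.7], 0.61), ([264.0, 195.4, 6.3, 6.8], 0.58), ([251.9, 179.6, 5.2, 13.4], 0.57), ([304.0, 256.4, 8.6, 2.3], 0.57), ([296.4, 214.5, 27.1, 13.4], 0.57), ([277.1, 244.9, 7.5, 5.1], 0.52), ([282.0, 262.4, 7.6, 8.3], 0.41)]
wrist {'camera_matrix': [[323.473, 0.0, 259.2394], [0.0, 323.473, 193.0666], [0.0, 0.0, 1.0]], 'tool_from_camera': [[0.0011, -0.9703, -0.242, 0.0702], [1.0, 0.0011, 0.0003, 0.0005], [0.0, -0.242, 0.9703, -0.1619], [0.0, 0.0, 0.0, 1.0]]}
board [([125.8, 375.7, 22.5, 13.2], 0.59)]
block []
nut0 [([239.1, 366.3, 62.0, 27.2], 0.25)]
```

View pics/scene0.png

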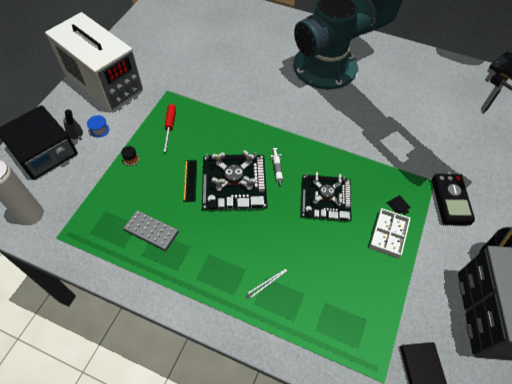

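View pics/wrist0.png

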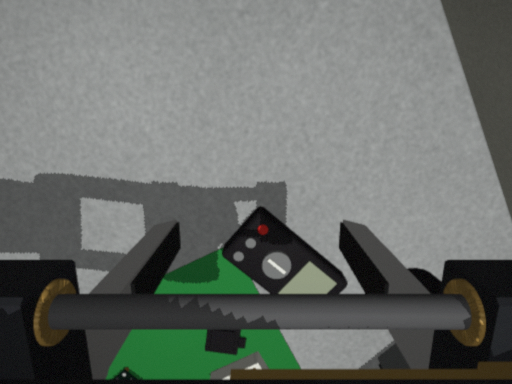

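The scene view shows the large board at about (234,178), with its ports towards the bottom of the picture. The smaller look-alike is at (326,197). The wrist does not see the board yet.

```bash
cat > h.py <<'E'
from bench import robot
import cv2,numpy as np
from scipy.spatial.transform import Rotation as R
def P(n,o=None):
    p=robot.camera_params(n);K=np.array(p['camera_matrix'])
    if n=='wrist':
        T=np.eye(4);o=o or robot.get_obs();T[:3,:3]=R.from_euler('xyz',o['ee_rot']).as_matrix();T[:3,3]=o['tool_pos']
        M=np.linalg.inv(T@np.array(p['tool_from_camera']))
    else:
        M=np.eye(4);M[:3,:3]=cv2.Rodrigues(np.array(p['rvec']))[0];M[:3,3]=np.ravel(p['tvec'])
    return K@M[:3]
def proj(Pm,X):
    q=Pm@np.append(X,1);return q[:2]/q[2]
def tri(Ps,us):
    A=np.vstack([np.array([u[0]*p[2]-p[0],u[1]*p[2]-p[1]]) for p,u in zip(Ps,us)])
    X=np.linalg.svd(A)[2][-1];return X[:3]/X[3]
def plane(Pm,u,z):
    A=np.array([u[0]*Pm[2]-Pm[0],u[1]*Pm[2]-Pm[1]])
    return np.append(np.linalg.solve(A[:,:2],-A[:,2]*z-A[:,3]),z)
def wp(a): return (a+np.pi)%(2*np.pi)-np.pi
def goal(pos,yaw,o=None):
    """shift, turn (normalised) from measured pose to tool-down pose"""
    o=o or robot.get_obs();Rc=R.from_euler('xyz',o['ee_rot']);G=R.from_euler('xyz',[np.pi,0,yaw])
    return np.round(np.r_[Rc.inv().apply(np.array(pos)-o['tool_pos'])/.1,(Rc.inv()*G).as_rotvec()/(np.pi/2)],3)
E
python3 - <<'E'
from h import *
a,b=P('scene'),P('side')
for s in [(271.1,189.1),(291,251.8)]:
    X=tri([a,b],[(233.8,174.6),s]);print(X,proj(a,X),proj(b,X))
c=plane(a,(233.8,174.6),.04)
for u in [(203,154),(267,154),(203,210),(268,210),(220.8,157.7),(249.7,183.2)]: print(u,plane(a,u,.005 if u[0] in(203,267,268) else .06))
im=cv2.imread('pics/scene0.png')[135:225,185:290];cv2.imwrite('pics/sc.png',cv2.resize(im,None,fx=6,fy=6,interpolation=3))
print(c)
E
```

```text
[ 0.52803778 -0.08552614  0.02549989] [233.60969108 173.90749784] [270.66946413 189.63965549]
[ 0.39983916 -0.1248919  -0.28224197] [241.11518384 192.31413081] [300.90299334 235.36959335]
(203, 154) [ 0.48866746 -0.19944445  0.005     ]
(267, 154) [ 0.4153769  -0.03399176  0.005     ]
(203, 210) [ 0.65097649 -0.11713074  0.005     ]
(268, 210) [0.58273503 0.03778213 0.005     ]
(220.8, 157.7) [ 0.51555    -0.12769113  0.06      ]
(249.7, 183.2) [ 0.55856038 -0.02520376  0.06      ]
[ 0.53868872 -0.07964718  0.04      ]
```

View pics/sc.png

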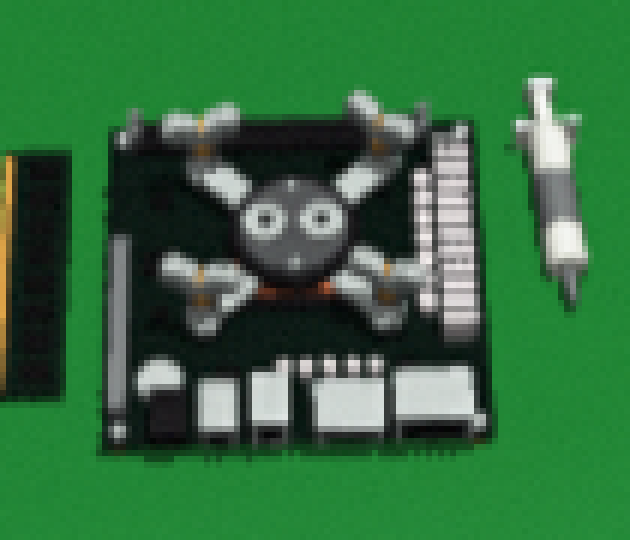

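The crop shows the ports at the bottom, so board +x points down in the picture and +y points right. The nuts are at crop positions nut0 (385,268), nut1 (378,122), nut2 (202,125) and nut3 (202,272). I'm moving above the block now.

servo_tool:
  plan:
    - [-0.3,-0.23,0,0,0,0,94]
    - [-0.6,-0.46,0,0,0,0,94]
    - [-0.9,-0.68,0,0,0,0,94]

```text
time: 0.85
tool_pos: [0.295, 0.3908, 0.2223]
ee_rot: [-3.141, 0.0, 2.683]
wrist_force: [1.0, 0.7, -0.3]
width: 0.094
finger_force: 0.0
```

servo_tool:
  plan:
    - [-0.3,-0.23,0,0,0,0,94]
    - [-0.6,-0.46,0,0,0,0,94]
    - [-0.9,-0.68,0,0,0,0,94]

```text
time: 1.1
tool_pos: [0.3457, 0.2892, 0.2228]
ee_rot: [3.141, 0.001, 2.681]
wrist_force: [1.1, 0.6, -0.1]
width: 0.0942
finger_force: 0.0
```

servo_tool:
  plan:
    - [-0.3,-0.23,0,0,0,0,94]
    - [-0.6,-0.46,0,0,0,0,94]
    - [-0.9,-0.68,0,0,0,0,94]

```text
time: 1.35
tool_pos: [0.3961, 0.1881, 0.2229]
ee_rot: [3.141, 0.001, 2.681]
wrist_force: [0.7, -0.0, 0.4]
width: 0.0943
finger_force: 0.0
```

servo_tool:
  plan:
    - [-0.3,-0.23,0,0,0,0,94]
    - [-0.6,-0.46,0,0,0,0,94]
    - [-0.9,-0.68,0,0,0,0,94]

```text
time: 1.6
tool_pos: [0.4465, 0.0871, 0.2229]
ee_rot: [3.141, 0.001, 2.681]
wrist_force: [0.5, 0.9, -0.8]
width: 0.0939
finger_force: 0.0
```

servo_tool:
  plan:
    - [-0.3,-0.23,0,0,0,0,94]
    - [-0.6,-0.46,0,0,0,0,94]
    - [-0.9,-0.68,0,0,0,0,94]

```text
time: 1.85
tool_pos: [0.4969, -0.0139, 0.2228]
ee_rot: [3.141, 0.001, 2.68]
wrist_force: [-0.0, 0.2, 0.7]
width: 0.0938
finger_force: 0.0
```

servo_tool:
  plan:
    - [-0.3,-0.23,0.1,0,0,0.07,94]
    - [-0.6,-0.46,0.2,0,0,0.14,94]
    - [-0.9,-0.68,0.3,0,0,0.21,94]
    - [-0.9,-0.68,0.4,0,0,0.28,94]
    - [-0.9,-0.68,0.5,0,0,0.35,94]
    - [-0.9,-0.68,0.5,0,0,0.42,94]
    - [-0.9,-0.68,0.5,0,0,0.42,94]
    - [-0.9,-0.68,0.5,0,0,0.42,94]
    - [-0.9,-0.68,0.5,0,0,0.42,94]

```text
time: 2.6
tool_pos: [0.5471, -0.1128, 0.1731]
ee_rot: [3.141, 0.001, 2.024]
wrist_force: [0.6, 1.0, -0.6]
width: 0.0938
finger_force: 0.0
```

Run:
```python
from h import *
o=robot.get_obs();print(o['time'],o['tool_pos'],o['ee_rot'],o['joint_positions'],abs(o['qvel']).max(),o['wrist_torque'])
im=robot.snapshot('wrist')
np.savez('w1.npz',P=P('wrist',o))
cv2.imwrite('pics/w1.png',cv2.resize(im[...,::-1],(800,600),interpolation=cv2.INTER_CUBIC));cv2.imwrite('pics/w1raw.png',im[...,::-1])
for t in("block","nut0","wing0"):
    print(t,[(np.round(d['extent'],1).tolist(),round(d['conf'],2)) for d in robot.find_in(t,'wrist')][:8])
```

```text
2.6 [ 0.54709878 -0.11284807  0.17308421] [3.14071412e+00 7.20669485e-04 2.02359913e+00] [-3.04957815e-01  1.20156708e-01  1.43255165e+00  8.03495775e-05
  1.58775083e+00 -7.57759531e-01] 0.009531154068038616 [-0.06228153  0.03071094 -0.00600946]
block [([254.8, 151.9, 85.4, 93.8], 0.69)]
nut0 [([211.8, 205.2, 23.6, 39.6], 0.98), ([300.6, 202.2, 18.5, 39.5], 0.88), ([305.4, 109.5, 25.1, 43.1], 0.83), ([369.6, 349.7, 69.9, 37.0], 0.67), ([208.2, 107.9, 30.9, 40.8], 0.58)]
wing0 [([206.9, 110.5, 28.3, 42.8], 0.8), ([300.4, 203.3, 19.9, 39.4], 0.79), ([212.2, 203.4, 15.7, 37.4], 0.78), ([306.9, 109.2, 22.3, 39.7], 0.62), ([306.6, 110.2, 25.8, 44.6], 0.52)]
```

View pics/w1.png

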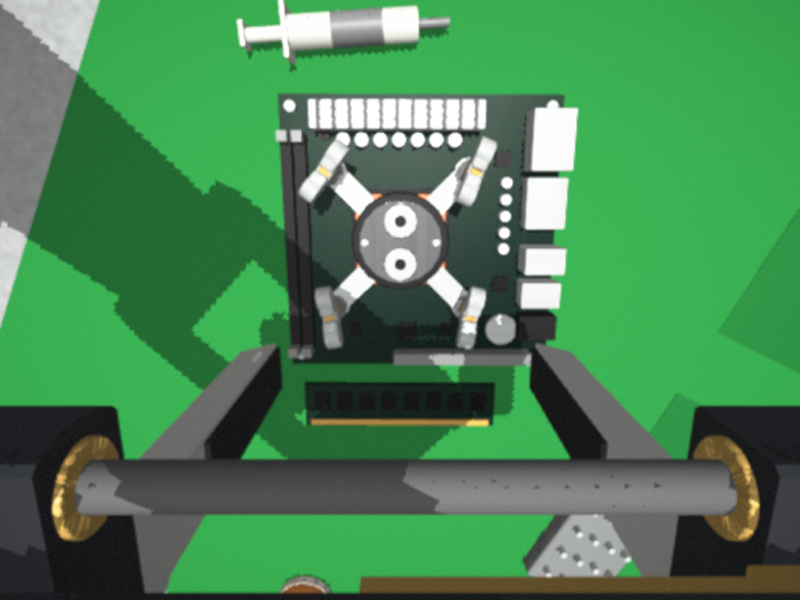

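The wrist view at 800x600 shows nut0 (477,171), nut1 (325,171), nut2 (328,318) and nut3 (471,318). Orange marks sit on the stud axes and the wings are clearly visible. I'm taking a second, closer and shifted view to get their heights.

servo_tool:
  plan:
    - [-0.05,0.25,0.15,0,0,0,94]
    - [-0.05,0.5,0.3,0,0,0,94]
    - [-0.05,0.7,0.4,0,0,0,94]
    - [-0.05,0.7,0.4,0,0,0,94]
    - [-0.05,0.7,0.4,0,0,0,94]
    - [-0.05,0.7,0.4,0,0,0,94]

```text
time: 3.3
tool_pos: [0.6118, -0.0872, 0.1331]
ee_rot: [-3.142, 0.001, 2.021]
wrist_force: [-0.6, -0.5, 0.1]
width: 0.0942
finger_force: 0.0
```

Run:
```python
from h import *
o=robot.get_obs();print(o['time'],o['tool_pos'],o['ee_rot'],abs(o['qvel']).max())
im=robot.snapshot('wrist')
np.savez('w2.npz',P=P('wrist',o))
cv2.imwrite('pics/w2raw.png',im[...,::-1])
def crop(n,cs,out):
    im=cv2.imread(n);t=[]
    for (c,r) in cs:
        x,y=int(c)-25,int(r)-24;k=im[y:y+48,x:x+50];t.append(cv2.resize(k,(400,300) if 0 else (400,384),interpolation=cv2.INTER_CUBIC)[:300] if 0 else cv2.resize(k,None,fx=6,fy=6,interpolation=cv2.INTER_CUBIC));print(out,'origin',x,y)
    cv2.imwrite(out,np.vstack([np.hstack(t[:2]),np.hstack(t[2:])]))
c1=np.array([(477,171),(325,171),(328,318),(471,318)])*.64
crop('pics/w1raw.png',c1,'pics/c1.png')
hits=[(np.round(d['extent'],1).tolist(),round(d['conf'],2)) for d in robot.find_in('nut0','wrist')];print(hits)
# predicted with z=.055
M1,M2=np.load('w1.npz')['P'],np.load('w2.npz')['P']
c2=[proj(M2,plane(M1,u,.055)) for u in c1];print(np.round(c2,1))
crop('pics/w2raw.png',c2,'pics/c2.png')
```

```text
3.3 [ 0.61176487 -0.08721375  0.13310793] [-3.14155716e+00  5.32019259e-04  2.02145458e+00] 0.02248125758112167
pics/c1.png origin 280 85
pics/c1.png origin 183 85
pics/c1.png origin 184 179
pics/c1.png origin 276 179
[([214.0, 99.2, 30.6, 53.8], 0.89), ([218.0, 208.7, 21.4, 47.2], 0.68), ([116.7, 212.5, 37.0, 46.0], 0.65), ([103.8, 101.5, 44.9, 48.4], 0.6), ([214.8, 101.9, 26.9, 50.2], 0.37)]
[[216.  101.4]
 [101.9 101.7]
 [112.8 211.3]
 [218.9 211.2]]
pics/c2.png origin 191 77
pics/c2.png origin 76 77
pics/c2.png origin 87 187
pics/c2.png origin 193 187
```

View pics/c1.png

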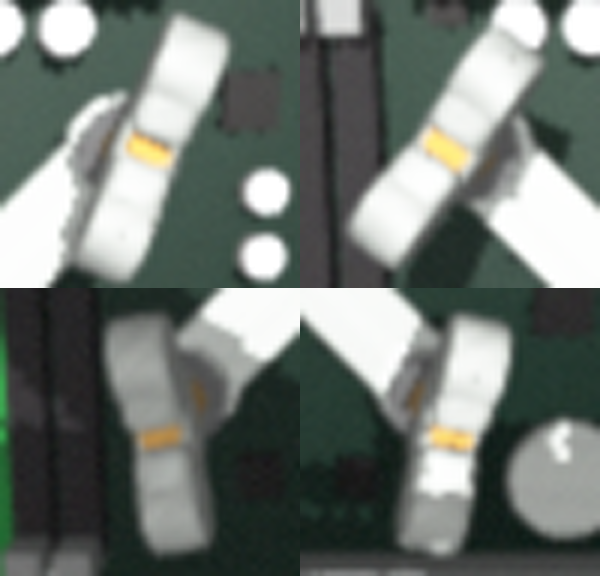

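View pics/c2.png

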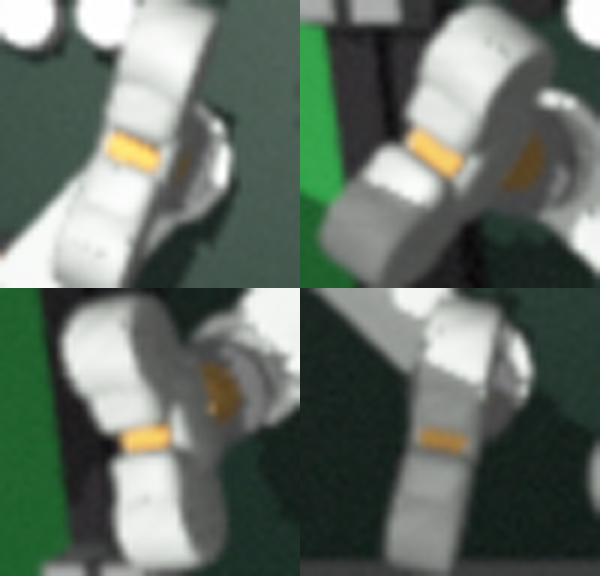

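Both crops show the orange stripe on each stud axis and the wing edges, and I've read off their pixel positions. Next I'm triangulating them.

```bash
cat > m.py <<'E'
from h import *
from scipy.optimize import least_squares
M1,M2=np.load('w1.npz')['P'],np.load('w2.npz')['P']
o1=np.array([(280,85),(183,85),(184,179),(276,179)]);o2=np.array([(191,77),(76,77),(87,187),(193,187)])
s1=np.array([(150,149),(147,151),(160,149),(153,149)]);s2=np.array([(133,151),(136,152),(145,150),(142,153)])
u1=o1+(s1+.5)/6-.5;u2=o2+(s2+.5)/6-.5
for a,b in zip(u1,u2): print(tri([M1,M2],[a,b]))
sg=np.array([(1,1),(-1,1),(-1,-1),(1,-1)])*.04
def nuts(v):
    c,s=np.cos(v[2]),np.sin(v[2]);return [np.r_[v[0]+c*a-s*b,v[1]+s*a+c*b,v[3]] for a,b in sg]
f=lambda v:np.concatenate([np.r_[proj(M1,X)-a,proj(M2,X)-b] for X,a,b in zip(nuts(v),u1,u2)])
r=least_squares(f,[.53,-.08,.45,.06]);print(r.x,np.round(r.fun,2));N=np.array(nuts(r.x));print(N)
np.save('nuts.npy',N)
d1=[(91,-222),(141,-196),(-38,-192),(49,-205)];d2=[(78,-250),(125,-205),(-56,-190),(41,-240)]
for M,u,d,n in((M1,u1,d1,1),(M2,u2,d2,2)):
    print([round(wp(np.arctan2(*(plane(M,a+np.array(k)/15,N[0,2])-plane(M,a-np.array(k)/15,N[0,2]))[[1,0]])),3) for a,k in zip(u,d)])
E
python3 m.py
```

```text
[ 0.54903693 -0.03112798  0.0612399 ]
[ 0.47723935 -0.06626377  0.06076166]
[ 0.51198801 -0.1382058   0.06086462]
[ 0.58385005 -0.10324034  0.06149938]
[ 0.53056905 -0.0847576   0.45126351  0.06089109] [-0.1   0.5   0.09  0.04 -0.12 -0.1  -0.21 -0.19  0.04  0.09  0.02 -0.07
  0.07  0.31  0.22 -0.49]
[[ 0.5491208  -0.03131761  0.06089109]
 [ 0.47712906 -0.06620584  0.06089109]
 [ 0.51201729 -0.13819758  0.06089109]
 [ 0.58400903 -0.10330935  0.06089109]]
[np.float64(1.653), np.float64(1.361), np.float64(2.177), np.float64(1.829)]
[np.float64(1.678), np.float64(1.376), np.float64(2.191), np.float64(1.829)]
```

```bash
cat > g.py <<'E'
from h import *
N=np.load('nuts.npy');T=[1.665,1.367,2.184,1.829];A=.88
o=robot.get_obs();print('first',goal(np.r_[N[0,:2],.105],T[0],o))
for p,(ta,tb) in ((0,(1,0)),(1,(0,0))):
  seq=[0,2,1,3]
  for i,j in ((0,2),(2,1),(1,3),(3,0)):
    if (i,j)==(3,0) and p==1: break
    y0=T[i]-A-p*.45; y1=(T[j]-p*A) if (i,j)!=(3,0) else T[0]-A
    q=dict(tool_pos=np.r_[N[i,:2],.105],ee_rot=[np.pi,0,y0]);print(p,i,j,goal(np.r_[N[j,:2],.105],y1,q))
E
python3 g.py
```

```text
first [ 0.779 -0.321  0.287  0.001  0.001  0.226]
0 0 2 [-1.018  0.494  0.     0.     0.    -0.891]
0 2 1 [ 0.602 -0.526 -0.     0.     0.    -0.04 ]
0 1 3 [ 0.771  0.828  0.     0.     0.    -0.854]
0 3 0 [ 0.382 -0.703 -0.    -0.    -0.     0.104]
1 0 2 [-0.702  0.887  0.    -0.     0.    -0.617]
1 2 1 [ 0.314 -0.736 -0.    -0.    -0.     0.234]
1 1 3 [ 1.054  0.41   0.    -0.     0.    -0.581]
```

servo_tool:
  plan:
    - [0.26,-0.11,0.0,0,0,0.075,30]
    - [0.52,-0.22,0.0,0,0,0.15,30]
    - [0.78,-0.32,0.0,0,0,0.226,30]
    - [0.78,-0.32,0.15,0,0,0.226,30]
    - [0.78,-0.32,0.287,0,0,0.226,30]
    - [0.78,-0.32,0.287,0,0,0.226,30]
    - [0.78,-0.32,0.287,0,0,0.226,30]
    - [0.78,-0.32,0.287,0,0,0.226,30]

```text
time: 4.07
tool_pos: [0.5497, -0.0312, 0.1051]
ee_rot: [3.14, 0.0, 1.665]
wrist_force: [0.5, 0.0, 0.1]
width: 0.0437
finger_force: 0.0
```

Run:
```python
from h import *
N=np.load('nuts.npy')
o=robot.get_obs();print(o['time'],o['width'],o['wrist_torque'],o['joint_positions']);print(goal(np.r_[N[0,:2],.062],1.665,o))
im=robot.snapshot('wrist');cv2.imwrite('pics/w3.png',im[...,::-1])
```

```text
4.0667 0.04373743887371988 [-0.07903464  0.01028239 -0.00109311] [-1.59640662e-01  1.39460472e-01  1.54857445e+00  1.92789534e-05
  1.45155349e+00 -2.54245142e-01]
[-0.001 -0.007  0.431  0.001  0.     0.   ]
```

View pics/w3.png

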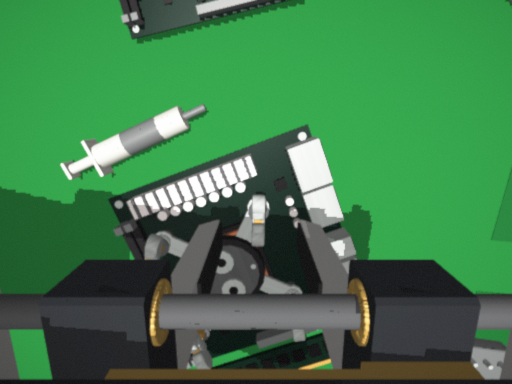

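The wrist view shows nut0 at about (258,215), upright and centred between the fingers. I'm going down and closing on it.

servo_tool:
  plan:
    - [0,-0.007,0.15,0,0,0,28]
    - [0,-0.007,0.3,0,0,0,28]
    - [0,-0.007,0.43,0,0,0,28]
    - [0,-0.007,0.43,0,0,0,28]
    - [0,-0.007,0.43,0,0,0,0]
    - [0,-0.007,0.43,0,0,0,0]
    - [0,-0.007,0.43,0,0,0,0]
    - [0,-0.007,0.43,0,0,0,0]
    - [0,-0.007,0.43,0,0,0,0]

```text
time: 4.87
tool_pos: [0.5489, -0.031, 0.0623]
ee_rot: [3.14, 0.001, 1.666]
wrist_force: [-3.1, 0.2, 5.4]
width: 0.0085
finger_force: 30.0
```

```bash
cat > s.py <<'E'
from h import *
o=robot.get_obs();print(o['time'],'w',round(o['width'],4),'F',np.round(o['wrist_force'],1),'T',np.round(o['wrist_torque'],3),'ff',round(o['finger_force'],1),'pos',np.round(o['tool_pos'],4),'rpy',np.round(o['ee_rot'],4),'q6',np.round(o['joint_positions'][5],4),'t6',np.round(o['joint_torque'][5],3))
E
python3 s.py
```

```text
4.8667 w 0.0085 F [-3.1  0.2  5.4] T [-0.132  0.56  -0.068] ff 30.0 pos [ 0.5489 -0.031   0.0623] rpy [3.1405e+00 7.0000e-04 1.6658e+00] q6 -0.2543 t6 -0.076
```

servo_tool:
  plan:
    - [0,0,0,0,0,0.06,0]
    - [0,0,0,0,0,0.12,0]
    - [0,0,0,0,0,0.18,0]
    - [0,0,0,0,0,0.24,0]
    - [0,0,0,0,0,0.3,0]
    - [0,0,0,0,0,0.36,0]
    - [0,0,0,0,0,0.42,0]
    - [0,0,0,0,0,0.48,0]
    - [0,0,0,0,0,0.54,0]
    - [0,0,0,0,0,0.56,0]
    - [0,0,0,0,0,0.56,0]

```text
time: 5.78
tool_pos: [0.5495, -0.0313, 0.0623]
ee_rot: [3.139, -0.001, 0.786]
wrist_force: [-0.6, -1.8, 4.8]
width: 0.0086
finger_force: 30.0
```

```bash
python3 s.py
```

```text
5.7833 w 0.0086 F [-0.6 -1.8  4.8] T [-0.305  0.434  0.037] ff 30.0 pos [ 0.5495 -0.0313  0.0623] rpy [ 3.1388e+00 -1.1000e-03  7.8600e-01] q6 0.6255 t6 0.247
```

servo_tool:
  plan:
    - [0,0,0,0,0,0,28]
    - [0,0,0,0,0,0,28]
    - [0,0,0,0,0,0,28]
    - [0,0,-0.15,0,0,0,28]
    - [0,0,-0.3,0,0,0,28]
    - [-0.1,0,-0.43,0,0,0,28]

```text
time: 6.28
tool_pos: [0.5419, -0.037, 0.1039]
ee_rot: [-3.141, -0.001, 0.788]
wrist_force: [-0.1, 1.1, 0.2]
width: 0.0278
finger_force: 0.0
```

servo_tool:
  plan:
    - [-0.1,0.05,0,0,0,-0.075,28]
    - [-0.2,0.1,0,0,0,-0.15,28]
    - [-0.3,0.16,0,0,0,-0.225,28]
    - [-0.4,0.22,0,0,0,-0.3,28]
    - [-0.5,0.27,0,0,0,-0.375,28]
    - [-0.6,0.33,0,0,0,-0.45,28]
    - [-0.7,0.38,0,0,0,-0.525,28]
    - [-0.8,0.44,0,0,0,-0.6,28]
    - [-0.92,0.494,0,0,0,-0.675,28]
    - [-0.92,0.494,0,0,0,-0.75,28]
    - [-0.92,0.494,0,0,0,-0.825,28]
    - [-0.92,0.494,0,0,0,-0.89,28]

```text
time: 7.28
tool_pos: [0.5108, -0.1384, 0.1038]
ee_rot: [-3.141, -0.0, 2.189]
wrist_force: [1.0, 0.8, -0.1]
width: 0.0278
finger_force: 0.0
```

```bash
cat > g2.py <<'E'
import sys
from h import *
N=np.load('nuts.npy');n=int(sys.argv[1]);y=float(sys.argv[2]);o=robot.get_obs()
print(o['time'],np.round(o['joint_positions'][5],3),np.round(o['wrist_torque'][2],3),abs(o['qvel']).max(),'->',goal(np.r_[N[n,:2],.062],y,o))
E
python3 g2.py 2 2.184
```

```text
7.2833 -0.99 0.034 1.1963493748449787 -> [-0.005  0.011  0.418 -0.    -0.     0.003]
```

servo_tool:
  plan:
    - [0,0.004,0,0,0,0,28]
    - [0,0.004,0.15,0,0,0,28]
    - [0,0.004,0.3,0,0,0,28]
    - [0,0.004,0.42,0,0,0,28]
    - [0,0.004,0.42,0,0,0,28]
    - [0,0.004,0.42,0,0,0,0]
    - [0,0.004,0.42,0,0,0,0]
    - [0,0.004,0.42,0,0,0,0]
    - [0,0.004,0.42,0,0,0,0]
    - [0,0.004,0.42,0,0,0,0]

```text
time: 8.12
tool_pos: [0.5116, -0.1385, 0.0628]
ee_rot: [-3.14, 0.001, 2.184]
wrist_force: [-3.3, -2.3, 1.9]
width: 0.0085
finger_force: 30.0
```

```bash
python3 s.py
```

```text
8.1167 w 0.0085 F [-3.3 -2.3  1.9] T [-0.43   0.702  0.089] ff 30.0 pos [ 0.5116 -0.1385  0.0628] rpy [-3.1404e+00  1.4000e-03  2.1843e+00] q6 -0.9833 t6 0.068
```

servo_tool:
  plan:
    - [0,0,0,0,0,0.06,0]
    - [0,0,0,0,0,0.12,0]
    - [0,0,0,0,0,0.18,0]
    - [0,0,0,0,0,0.24,0]
    - [0,0,0,0,0,0.3,0]
    - [0,0,0,0,0,0.36,0]
    - [0,0,0,0,0,0.42,0]
    - [0,0,0,0,0,0.48,0]
    - [0,0,0,0,0,0.54,0]
    - [0,0,0,0,0,0.56,0]
    - [0,0,0,0,0,0.56,0]

```text
time: 9.03
tool_pos: [0.5118, -0.1384, 0.0628]
ee_rot: [3.141, 0.002, 1.304]
wrist_force: [-3.5, -2.6, 3.9]
width: 0.0087
finger_force: 30.0
```

servo_tool:
  plan:
    - [0,0,0,0,0,0,28]
    - [0,0,0,0,0,0,28]
    - [0,0,0,0,0,0,28]
    - [0,0,-0.15,0,0,0,28]
    - [0,0,-0.3,0,0,0,28]
    - [0,0,-0.43,0,0,0,28]

```text
time: 9.53
tool_pos: [0.5121, -0.1371, 0.105]
ee_rot: [-3.142, -0.001, 1.305]
wrist_force: [-0.4, 0.4, 0.3]
width: 0.0281
finger_force: 0.0
```

servo_tool:
  plan:
    - [0.15,-0.13,0,0,0,-0.01,28]
    - [0.3,-0.26,0,0,0,-0.02,28]
    - [0.45,-0.39,0,0,0,-0.03,28]
    - [0.6,-0.53,0,0,0,-0.04,28]
    - [0.6,-0.53,0,0,0,-0.04,28]
    - [0.6,-0.53,0,0,0,-0.04,28]
    - [0.6,-0.53,0,0,0,-0.04,28]

```text
time: 10.12
tool_pos: [0.477, -0.066, 0.1049]
ee_rot: [3.141, 0.0, 1.368]
wrist_force: [-0.5, 0.2, 0.4]
width: 0.0282
finger_force: 0.0
```

```bash
python3 g2.py 1 1.367
```

```text
10.1167 -0.052 -0.002 0.012954752075881886 -> [-0.001  0.001  0.429  0.001  0.     0.001]
```

servo_tool:
  plan:
    - [0,0,0.15,0,0,0,28]
    - [0,0,0.3,0,0,0,28]
    - [0,0,0.43,0,0,0,28]
    - [0,0,0.43,0,0,0,28]
    - [0,0,0.43,0,0,0,0]
    - [0,0,0.43,0,0,0,0]
    - [0,0,0.43,0,0,0,0]
    - [0,0,0.43,0,0,0,0]
    - [0,0,0.43,0,0,0,0]

```text
time: 10.87
tool_pos: [0.477, -0.0661, 0.0628]
ee_rot: [3.14, 0.0, 1.367]
wrist_force: [-1.4, -0.7, 2.4]
width: 0.0087
finger_force: 30.0
```

servo_tool:
  plan:
    - [0,0,0,0,0,0.06,0]
    - [0,0,0,0,0,0.12,0]
    - [0,0,0,0,0,0.18,0]
    - [0,0,0,0,0,0.24,0]
    - [0,0,0,0,0,0.3,0]
    - [0,0,0,0,0,0.36,0]
    - [0,0,0,0,0,0.42,0]
    - [0,0,0,0,0,0.48,0]
    - [0,0,0,0,0,0.54,0]
    - [0,0,0,0,0,0.56,0]
    - [0,0,0,0,0,0.56,0]

```text
time: 11.78
tool_pos: [0.4773, -0.0664, 0.0629]
ee_rot: [3.139, -0.001, 0.488]
wrist_force: [-0.9, -1.7, 2.7]
width: 0.0085
finger_force: 30.0
```

servo_tool:
  plan:
    - [0,0,0,0,0,0,28]
    - [0,0,0,0,0,0,28]
    - [0,0,0,0,0,0,28]
    - [0,0,-0.15,0,0,0,28]
    - [0,0,-0.3,0,0,0,28]
    - [0,0,-0.43,0,0,0,28]

```text
time: 12.28
tool_pos: [0.4762, -0.0655, 0.105]
ee_rot: [-3.141, 0.0, 0.488]
wrist_force: [0.2, -0.1, -0.2]
width: 0.0279
finger_force: 0.0
```

servo_tool:
  plan:
    - [0.08,0.09,0,0,0,-0.075,28]
    - [0.16,0.18,0,0,0,-0.15,28]
    - [0.24,0.27,0,0,0,-0.225,28]
    - [0.32,0.36,0,0,0,-0.3,28]
    - [0.4,0.45,0,0,0,-0.375,28]
    - [0.5,0.54,0,0,0,-0.45,28]
    - [0.6,0.63,0,0,0,-0.525,28]
    - [0.7,0.73,0,0,0,-0.6,28]
    - [0.77,0.83,0,0,0,-0.675,28]
    - [0.77,0.83,0,0,0,-0.75,28]
    - [0.77,0.83,0,0,0,-0.82,28]
    - [0.77,0.83,0,0,0,-0.855,28]

```text
time: 13.28
tool_pos: [0.5834, -0.1028, 0.104]
ee_rot: [-3.141, -0.001, 1.836]
wrist_force: [-0.8, -0.1, 0.4]
width: 0.0281
finger_force: 0.0
```

```bash
python3 g2.py 3 1.829
```

```text
13.2833 -0.536 -0.033 0.5966595135502536 -> [-0.007  0.005  0.42  -0.001 -0.001  0.004]
```

Nut3 is next: grasp, turn, release, lift, then back over nut0.

servo_tool:
  plan:
    - [0,0,0,0,0,0,28]
    - [0,0,0.15,0,0,0,28]
    - [0,0,0.3,0,0,0,28]
    - [0,0,0.425,0,0,0,28]
    - [0,0,0.425,0,0,0,28]
    - [0,0,0.425,0,0,0,0]
    - [0,0,0.425,0,0,0,0]
    - [0,0,0.425,0,0,0,0]
    - [0,0,0.425,0,0,0,0]
    - [0,0,0.425,0,0,0,0]

```text
time: 14.12
tool_pos: [0.5836, -0.1033, 0.0634]
ee_rot: [3.141, 0.001, 1.831]
wrist_force: [-1.9, 0.1, 3.2]
width: 0.0085
finger_force: 30.0
```

servo_tool:
  plan:
    - [0,0,0,0,0,0.06,0]
    - [0,0,0,0,0,0.12,0]
    - [0,0,0,0,0,0.18,0]
    - [0,0,0,0,0,0.24,0]
    - [0,0,0,0,0,0.3,0]
    - [0,0,0,0,0,0.36,0]
    - [0,0,0,0,0,0.42,0]
    - [0,0,0,0,0,0.48,0]
    - [0,0,0,0,0,0.54,0]
    - [0,0,0,0,0,0.56,0]
    - [0,0,0,0,0,0.56,0]

```text
time: 15.03
tool_pos: [0.5841, -0.1034, 0.0634]
ee_rot: [3.139, -0.0, 0.951]
wrist_force: [-1.0, 0.2, 3.0]
width: 0.0086
finger_force: 30.0
```

servo_tool:
  plan:
    - [0,0,0,0,0,0,28]
    - [0,0,0,0,0,0,28]
    - [0,0,0,0,0,0,28]
    - [0,0,-0.15,0,0,0,28]
    - [0,0,-0.3,0,0,0,28]
    - [0,0,-0.43,0,0,0,28]

```text
time: 15.53
tool_pos: [0.5833, -0.1028, 0.1056]
ee_rot: [-3.141, -0.0, 0.952]
wrist_force: [0.5, 0.5, 0.4]
width: 0.0276
finger_force: 0.0
```

servo_tool:
  plan:
    - [0.1,-0.18,0,0,0,0.03,28]
    - [0.2,-0.35,0,0,0,0.06,28]
    - [0.3,-0.53,0,0,0,0.1,28]
    - [0.38,-0.7,0,0,0,0.104,28]
    - [0.38,-0.7,0,0,0,0.104,28]
    - [0.38,-0.7,0,0,0,0.104,28]
    - [0.38,-0.7,0,0,0,0.104,28]

```text
time: 16.12
tool_pos: [0.5489, -0.0319, 0.1055]
ee_rot: [3.141, -0.0, 0.788]
wrist_force: [-0.8, 0.4, -0.2]
width: 0.0279
finger_force: 0.0
```

```bash
python3 g2.py 0 0.786
```

```text
16.1167 0.622 -0.02 0.013669787784570479 -> [ 0.005 -0.003  0.435  0.001 -0.     0.001]
```

servo_tool:
  plan:
    - [0,0,0.15,0,0,0,28]
    - [0,0,0.3,0,0,0,28]
    - [0,0,0.43,0,0,0,28]
    - [0,0,0.43,0,0,0,28]
    - [0,0,0.43,0,0,0,0]
    - [0,0,0.43,0,0,0,0]
    - [0,0,0.43,0,0,0,0]
    - [0,0,0.43,0,0,0,0]
    - [0,0,0.43,0,0,0,0]

```text
time: 16.87
tool_pos: [0.5492, -0.0316, 0.0635]
ee_rot: [3.14, -0.001, 0.788]
wrist_force: [0.3, 0.1, 1.9]
width: 0.0083
finger_force: 30.0
```

```bash
python3 s.py
```

```text
16.8667 w 0.0083 F [0.3 0.1 1.9] T [-0.064  0.127 -0.075] ff 30.0 pos [ 0.5492 -0.0316  0.0635] rpy [ 3.1399e+00 -1.2000e-03  7.8780e-01] q6 0.6225 t6 -0.072
```

servo_tool:
  plan:
    - [0,0,0,0,0,0.04,0]
    - [0,0,0,0,0,0.08,0]
    - [0,0,0,0,0,0.11,0]
    - [0,0,0,0,0,0.11,0]
    - [0,0,0,0,0,0.11,0]

```text
time: 17.28
tool_pos: [0.5492, -0.0316, 0.0635]
ee_rot: [3.14, -0.002, 0.616]
wrist_force: [0.7, -0.9, 4.1]
width: 0.0083
finger_force: 30.0
```

```bash
python3 s.py
```

```text
17.2833 w 0.0083 F [ 0.7 -0.9  4.1] T [-0.098  0.127 -0.099] ff 30.0 pos [ 0.5492 -0.0316  0.0635] rpy [ 3.1398e+00 -1.6000e-03  6.1640e-01] q6 0.794 t6 -0.039
```

servo_tool:
  plan:
    - [0,0,0,0,0,0.02,0]
    - [0,0,0,0,0,0.04,0]
    - [0,0,0,0,0,0.04,0]
    - [0,0,0,0,0,0.04,0]

```text
time: 17.62
tool_pos: [0.5493, -0.0316, 0.0635]
ee_rot: [3.14, -0.002, 0.554]
wrist_force: [-0.7, -0.9, 5.7]
width: 0.0088
finger_force: 30.0
```

```bash
python3 s.py
```

```text
17.6167 w 0.0088 F [-0.7 -0.9  5.7] T [-0.088  0.15   0.004] ff 30.0 pos [ 0.5493 -0.0316  0.0635] rpy [ 3.1399e+00 -1.6000e-03  5.5390e-01] q6 0.8564 t6 0.004
```

servo_tool:
  plan:
    - [0,0,0,0,0,0.02,0]
    - [0,0,0,0,0,0.04,0]
    - [0,0,0,0,0,0.04,0]
    - [0,0,0,0,0,0.04,0]

```text
time: 17.95
tool_pos: [0.5493, -0.0317, 0.0635]
ee_rot: [3.14, -0.002, 0.491]
wrist_force: [-0.8, -1.0, 5.0]
width: 0.0087
finger_force: 30.0
```

```bash
python3 s.py
```

```text
17.95 w 0.0087 F [-0.8 -1.   5. ] T [-0.094  0.202  0.008] ff 30.0 pos [ 0.5493 -0.0317  0.0635] rpy [ 3.140e+00 -1.800e-03  4.911e-01] q6 0.9193 t6 0.01
```

servo_tool:
  plan:
    - [0,0,0,0,0,0.02,0]
    - [0,0,0,0,0,0.04,0]
    - [0,0,0,0,0,0.04,0]
    - [0,0,0,0,0,0.04,0]

```text
time: 18.28
tool_pos: [0.5492, -0.0317, 0.0635]
ee_rot: [3.14, -0.002, 0.428]
wrist_force: [-0.2, -1.2, 5.2]
width: 0.0085
finger_force: 30.0
```

```bash
python3 s.py
```

```text
18.2833 w 0.0085 F [-0.2 -1.2  5.2] T [-0.163  0.205  0.006] ff 30.0 pos [ 0.5492 -0.0317  0.0635] rpy [ 3.1401e+00 -1.8000e-03  4.2830e-01] q6 0.9821 t6 0.01
```

servo_tool:
  plan:
    - [0,0,0,0,0,0.02,0]
    - [0,0,0,0,0,0.04,0]
    - [0,0,0,0,0,0.04,0]
    - [0,0,0,0,0,0.04,0]

```text
time: 18.62
tool_pos: [0.5493, -0.0317, 0.0635]
ee_rot: [3.14, -0.002, 0.366]
wrist_force: [0.1, -1.6, 5.2]
width: 0.0086
finger_force: 30.0
```

```bash
python3 s.py
```

```text
18.6167 w 0.0086 F [ 0.1 -1.6  5.2] T [-0.138  0.209 -0.017] ff 30.0 pos [ 0.5493 -0.0317  0.0635] rpy [ 3.1401e+00 -1.9000e-03  3.6550e-01] q6 1.0448 t6 0.011
```

servo_tool:
  plan:
    - [0,0,0,0,0,0.02,0]
    - [0,0,0,0,0,0.04,0]
    - [0,0,0,0,0,0.04,0]
    - [0,0,0,0,0,0.04,0]

```text
time: 18.95
tool_pos: [0.5493, -0.0317, 0.0635]
ee_rot: [3.14, -0.002, 0.303]
wrist_force: [0.0, -1.3, 5.5]
width: 0.0085
finger_force: 30.0
```

```bash
python3 s.py
```

```text
18.95 w 0.0085 F [ 0.  -1.3  5.5] T [-0.165  0.201  0.019] ff 30.0 pos [ 0.5493 -0.0317  0.0635] rpy [ 3.1402e+00 -2.0000e-03  3.0260e-01] q6 1.1077 t6 0.011
```

servo_tool:
  plan:
    - [0,0,0,0,0,0.02,0]
    - [0,0,0,0,0,0.04,0]
    - [0,0,0,0,0,0.04,0]
    - [0,0,0,0,0,0.04,0]

```text
time: 19.28
tool_pos: [0.5493, -0.0317, 0.0635]
ee_rot: [3.14, -0.002, 0.24]
wrist_force: [-0.2, -0.4, 5.1]
width: 0.0088
finger_force: 30.0
```

```bash
python3 s.py
```

```text
19.2833 w 0.0088 F [-0.2 -0.4  5.1] T [-0.097  0.199 -0.004] ff 30.0 pos [ 0.5493 -0.0317  0.0635] rpy [ 3.1403e+00 -2.2000e-03  2.3990e-01] q6 1.1704 t6 0.054
```

servo_tool:
  plan:
    - [0,0,0,0,0,0.015,0]
    - [0,0,0,0,0,0.03,0]
    - [0,0,0,0,0,0.03,0]
    - [0,0,0,0,0,0.03,0]

```text
time: 19.62
tool_pos: [0.5493, -0.0317, 0.0635]
ee_rot: [3.14, -0.002, 0.193]
wrist_force: [-1.5, -1.2, 5.0]
width: 0.0085
finger_force: 30.0
```

```bash
python3 s.py
```

```text
19.6167 w 0.0085 F [-1.5 -1.2  5. ] T [-0.059  0.263  0.162] ff 30.0 pos [ 0.5493 -0.0317  0.0635] rpy [ 3.1405e+00 -2.2000e-03  1.9320e-01] q6 1.2172 t6 0.183
```

servo_tool:
  plan:
    - [0,0,0,0,0,0.01,0]
    - [0,0,0,0,0,0.01,0]
    - [0,0,0,0,0,0.01,0]

```text
time: 19.87
tool_pos: [0.5493, -0.0317, 0.0635]
ee_rot: [3.14, -0.002, 0.177]
wrist_force: [0.1, -0.3, 6.1]
width: 0.0085
finger_force: 30.0
```

```bash
python3 s.py
```

```text
19.8667 w 0.0085 F [ 0.1 -0.3  6.1] T [-0.17   0.287  0.099] ff 30.0 pos [ 0.5493 -0.0317  0.0635] rpy [ 3.1404e+00 -2.2000e-03  1.7750e-01] q6 1.2329 t6 0.127
```

servo_tool:
  plan:
    - [0,0,0,0,0,0,28]
    - [0,0,0,0,0,0,28]
    - [0,0,0,0,0,0,28]
    - [0,0,-0.15,0,0,0,28]
    - [0,0,-0.3,0,0,0,28]
    - [0,0,-0.43,0,0,0,28]
    - [0,0,-0.43,0,0,0,28]

```text
time: 20.45
tool_pos: [0.55, -0.0315, 0.1078]
ee_rot: [3.14, -0.005, 0.176]
wrist_force: [-0.2, -0.2, 0.5]
width: 0.0281
finger_force: 0.0
```

```bash
python3 g2.py 2 1.304
```

```text
20.45 1.235 -0.029 0.03728642804270842 -> [-0.563  0.983  0.457  0.002 -0.002 -0.718]
```

The torque fell after the last step, so I'm gripping nut0 again to confirm that it is on its stop.

servo_tool:
  plan:
    - [0,0,0.15,0,0,0,28]
    - [0,0,0.3,0,0,0,28]
    - [0,0,0.44,0,0,0,28]
    - [0,0,0.44,0,0,0,28]
    - [0,0,0.44,0,0,0,0]
    - [0,0,0.44,0,0,0,0]
    - [0,0,0.44,0,0,0,0]
    - [0,0,0.44,0,0,0,0]
    - [0,0,0.44,0,0,0,0]

```text
time: 21.2
tool_pos: [0.5492, -0.0317, 0.0623]
ee_rot: [3.14, -0.002, 0.176]
wrist_force: [0.0, -0.4, 0.2]
width: 0.0087
finger_force: 29.9
```

```bash
python3 s.py
```

```text
21.2 w 0.0087 F [ 0.  -0.4  0.2] T [-0.128  0.119  0.227] ff 29.9 pos [ 0.5492 -0.0317  0.0623] rpy [ 3.1405e+00 -2.0000e-03  1.7580e-01] q6 1.2345 t6 0.206
```

servo_tool:
  plan:
    - [0,0,0,0,0,0.01,0]
    - [0,0,0,0,0,0.02,0]
    - [0,0,0,0,0,0.02,0]
    - [0,0,0,0,0,0.02,0]

```text
time: 21.53
tool_pos: [0.5492, -0.0317, 0.0622]
ee_rot: [3.141, -0.002, 0.144]
wrist_force: [0.9, -1.6, 3.3]
width: 0.0088
finger_force: 29.9
```

```bash
python3 s.py
```

```text
21.5333 w 0.0088 F [ 0.9 -1.6  3.3] T [-0.218  0.057  0.279] ff 29.9 pos [ 0.5492 -0.0317  0.0622] rpy [ 3.1407e+00 -1.9000e-03  1.4390e-01] q6 1.2664 t6 0.275
```

Nut0 is firm on its stop at 0.28 N m. I'm releasing it and going to nut2.

servo_tool:
  plan:
    - [0,0,0,0,0,0,28]
    - [0,0,0,0,0,0,28]
    - [0,0,0,0,0,0,28]
    - [0,0,-0.15,0,0,0,28]
    - [0,0,-0.3,0,0,0,28]
    - [0,0,-0.43,0,0,0,28]
    - [0,0,-0.43,0,0,0,28]

```text
time: 22.12
tool_pos: [0.5499, -0.0314, 0.1069]
ee_rot: [3.141, -0.004, 0.144]
wrist_force: [-0.1, -0.4, 0.7]
width: 0.0281
finger_force: 0.0
```

```bash
python3 g2.py 2 1.304
```

```text
22.1167 1.267 0.011 0.03689730893371358 -> [-0.53   1.002  0.447  0.002 -0.002 -0.739]
```

servo_tool:
  plan:
    - [-0.06,0.11,0,0,0,-0.075,28]
    - [-0.12,0.22,0,0,0,-0.15,28]
    - [-0.18,0.33,0,0,0,-0.225,28]
    - [-0.24,0.44,0,0,0,-0.3,28]
    - [-0.3,0.55,0,0,0,-0.375,28]
    - [-0.36,0.66,0,0,0,-0.45,28]
    - [-0.42,0.77,0,0,0,-0.525,28]
    - [-0.48,0.88,0,0,0,-0.6,28]
    - [-0.53,1.0,0,0.002,-0.002,-0.675,28]
    - [-0.53,1.0,0,0.002,-0.002,-0.739,28]
    - [-0.53,1.0,0,0.002,-0.002,-0.739,28]
    - [-0.53,1.0,0,0.002,-0.002,-0.739,28]

```text
time: 23.12
tool_pos: [0.5098, -0.1377, 0.1032]
ee_rot: [-3.136, 0.0, 1.302]
wrist_force: [-0.6, 0.1, -0.6]
width: 0.0282
finger_force: 0.0
```

servo_tool:
  plan:
    - [0,0,0.15,0,0,0,28]
    - [0,0,0.3,0,0,0,28]
    - [0,0,0.44,0,0,0,28]
    - [0,0,0.44,0,0,0,28]
    - [0,0,0.44,0,0,0,0]
    - [0,0,0.44,0,0,0,0]
    - [0,0,0.44,0,0,0,0]
    - [0,0,0.44,0,0,0,0]
    - [0,0,0.44,0,0,0,0]

```text
time: 23.87
tool_pos: [0.5118, -0.1383, 0.0615]
ee_rot: [3.141, 0.001, 1.304]
wrist_force: [3.9, -0.8, -0.2]
width: 0.0088
finger_force: 30.0
```

```bash
python3 s.py
```

```text
23.8667 w 0.0088 F [ 3.9 -0.8 -0.2] T [-0.135 -0.529  0.011] ff 30.0 pos [ 0.5118 -0.1383  0.0615] rpy [3.1414e+00 7.0000e-04 1.3045e+00] q6 -0.104 t6 -0.015
```

servo_tool:
  plan:
    - [0,0,0,0,0,0.04,0]
    - [0,0,0,0,0,0.08,0]
    - [0,0,0,0,0,0.11,0]
    - [0,0,0,0,0,0.14,0]
    - [0,0,0,0,0,0.14,0]
    - [0,0,0,0,0,0.14,0]

```text
time: 24.37
tool_pos: [0.5118, -0.1383, 0.0615]
ee_rot: [3.141, 0.001, 1.086]
wrist_force: [4.5, -0.7, 0.3]
width: 0.0089
finger_force: 30.0
```

```bash
python3 s.py
```

```text
24.3667 w 0.0089 F [ 4.5 -0.7  0.3] T [-0.189 -0.762 -0.054] ff 30.0 pos [ 0.5118 -0.1383  0.0615] rpy [3.1413e+00 6.0000e-04 1.0857e+00] q6 0.1147 t6 -0.035
```

servo_tool:
  plan:
    - [0,0,0,0,0,0.02,0]
    - [0,0,0,0,0,0.04,0]
    - [0,0,0,0,0,0.04,0]
    - [0,0,0,0,0,0.04,0]

```text
time: 24.7
tool_pos: [0.5118, -0.1383, 0.0615]
ee_rot: [3.141, 0.001, 1.023]
wrist_force: [5.1, -0.7, 1.4]
width: 0.0088
finger_force: 30.0
```

```bash
python3 s.py
```

```text
24.7 w 0.0088 F [ 5.1 -0.7  1.4] T [-0.139 -0.856  0.004] ff 30.0 pos [ 0.5118 -0.1383  0.0615] rpy [3.1412e+00 5.0000e-04 1.0233e+00] q6 0.1771 t6 0.007
```

servo_tool:
  plan:
    - [0,0,0,0,0,0.02,0]
    - [0,0,0,0,0,0.04,0]
    - [0,0,0,0,0,0.04,0]
    - [0,0,0,0,0,0.04,0]

```text
time: 25.03
tool_pos: [0.5118, -0.1383, 0.0615]
ee_rot: [3.141, 0.001, 0.961]
wrist_force: [4.3, -0.1, 1.1]
width: 0.0083
finger_force: 30.0
```

```bash
python3 s.py
```

```text
25.0333 w 0.0083 F [ 4.3 -0.1  1.1] T [-0.094 -0.855  0.083] ff 30.0 pos [ 0.5118 -0.1383  0.0615] rpy [3.1411e+00 5.0000e-04 9.6060e-01] q6 0.2399 t6 0.04
```

servo_tool:
  plan:
    - [0,0,0,0,0,0.015,0]
    - [0,0,0,0,0,0.03,0]
    - [0,0,0,0,0,0.03,0]
    - [0,0,0,0,0,0.03,0]

```text
time: 25.37
tool_pos: [0.5118, -0.1383, 0.0615]
ee_rot: [3.141, 0.0, 0.914]
wrist_force: [5.1, -1.2, -0.0]
width: 0.0085
finger_force: 30.0
```

```bash
python3 s.py
```

```text
25.3667 w 0.0085 F [ 5.1 -1.2 -0. ] T [-0.053 -0.767  0.045] ff 30.0 pos [ 0.5118 -0.1383  0.0615] rpy [3.1411e+00 5.0000e-04 9.1360e-01] q6 0.2868 t6 0.088
```

servo_tool:
  plan:
    - [0,0,0,0,0,0.015,0]
    - [0,0,0,0,0,0.03,0]
    - [0,0,0,0,0,0.03,0]
    - [0,0,0,0,0,0.03,0]

```text
time: 25.7
tool_pos: [0.5118, -0.1383, 0.0615]
ee_rot: [3.141, 0.0, 0.867]
wrist_force: [5.4, -0.7, 1.0]
width: 0.0086
finger_force: 30.1
```

```bash
python3 s.py
```

```text
25.7 w 0.0086 F [ 5.4 -0.7  1. ] T [-0.031 -0.777  0.265] ff 30.1 pos [ 0.5118 -0.1383  0.0615] rpy [3.1411e+00 5.0000e-04 8.6700e-01] q6 0.3335 t6 0.272
```

Nut2 is firm at 0.27 N m. On to nut1.

servo_tool:
  plan:
    - [0,0,0,0,0,0,28]
    - [0,0,0,0,0,0,28]
    - [0,0,0,0,0,0,28]
    - [0,0,-0.15,0,0,0,28]
    - [0,0,-0.3,0,0,0,28]
    - [0,0,-0.43,0,0,0,28]
    - [0,0,-0.43,0,0,0,28]

```text
time: 26.28
tool_pos: [0.5112, -0.1384, 0.1058]
ee_rot: [3.142, 0.002, 0.865]
wrist_force: [0.0, -1.0, 1.4]
width: 0.0278
finger_force: 0.0
```

```bash
python3 g2.py 1 0.488
```

```text
26.2833 0.335 -0.03 0.040680838244139664 -> [ 0.329 -0.728  0.438  0.     0.001  0.24 ]
```

servo_tool:
  plan:
    - [0.08,-0.18,0,0,0,0.06,28]
    - [0.16,-0.36,0,0,0,0.12,28]
    - [0.25,-0.55,0,0,0,0.18,28]
    - [0.33,-0.73,0,0,0,0.24,28]
    - [0.33,-0.73,0,0,0.001,0.24,28]
    - [0.33,-0.73,0,0,0.001,0.24,28]
    - [0.33,-0.73,0,0,0.001,0.24,28]

```text
time: 26.87
tool_pos: [0.476, -0.0659, 0.1029]
ee_rot: [-3.139, 0.003, 0.49]
wrist_force: [0.3, -0.5, 0.1]
width: 0.0279
finger_force: 0.0
```

servo_tool:
  plan:
    - [0,0,0.15,0,0,0,28]
    - [0,0,0.3,0,0,0,28]
    - [0,0,0.43,0,0,0,28]
    - [0,0,0.43,0,0,0,28]
    - [0,0,0.43,0,0,0,0]
    - [0,0,0.43,0,0,0,0]
    - [0,0,0.43,0,0,0,0]
    - [0,0,0.43,0,0,0,0]
    - [0,0,0.43,0,0,0,0]

```text
time: 27.62
tool_pos: [0.4772, -0.0664, 0.0615]
ee_rot: [3.141, 0.0, 0.488]
wrist_force: [1.9, -1.8, -0.3]
width: 0.0086
finger_force: 30.0
```

```bash
python3 s.py
```

```text
27.6167 w 0.0086 F [ 1.9 -1.8 -0.3] T [-0.468 -0.13  -0.051] ff 30.0 pos [ 0.4772 -0.0664  0.0615] rpy [3.1409e+00 3.0000e-04 4.8780e-01] q6 0.8276 t6 -0.042
```

servo_tool:
  plan:
    - [0,0,0,0,0,0.04,0]
    - [0,0,0,0,0,0.08,0]
    - [0,0,0,0,0,0.11,0]
    - [0,0,0,0,0,0.14,0]
    - [0,0,0,0,0,0.14,0]
    - [0,0,0,0,0,0.14,0]

```text
time: 28.12
tool_pos: [0.4772, -0.0665, 0.0615]
ee_rot: [3.141, 0.0, 0.269]
wrist_force: [2.4, -4.3, 0.9]
width: 0.0086
finger_force: 30.0
```

```bash
python3 s.py
```

```text
28.1167 w 0.0086 F [ 2.4 -4.3  0.9] T [-0.792 -0.224 -0.104] ff 30.0 pos [ 0.4772 -0.0665  0.0615] rpy [3.1406e+00 2.0000e-04 2.6910e-01] q6 1.0465 t6 -0.032
```

servo_tool:
  plan:
    - [0,0,0,0,0,0.02,0]
    - [0,0,0,0,0,0.04,0]
    - [0,0,0,0,0,0.04,0]
    - [0,0,0,0,0,0.04,0]

```text
time: 28.45
tool_pos: [0.4772, -0.0665, 0.0615]
ee_rot: [3.141, 0.0, 0.207]
wrist_force: [2.8, -4.6, 1.5]
width: 0.0088
finger_force: 30.0
```

```bash
python3 s.py
```

```text
28.45 w 0.0088 F [ 2.8 -4.6  1.5] T [-0.877 -0.251  0.05 ] ff 30.0 pos [ 0.4772 -0.0665  0.0615] rpy [3.1406e+00 1.0000e-04 2.0660e-01] q6 1.109 t6 0.006
```

servo_tool:
  plan:
    - [0,0,0,0,0,0.02,0]
    - [0,0,0,0,0,0.04,0]
    - [0,0,0,0,0,0.04,0]
    - [0,0,0,0,0,0.04,0]

```text
time: 28.78
tool_pos: [0.4773, -0.0665, 0.0615]
ee_rot: [3.141, 0.0, 0.144]
wrist_force: [2.7, -4.0, 1.8]
width: 0.0082
finger_force: 30.0
```

```bash
python3 s.py
```

```text
28.7833 w 0.0082 F [ 2.7 -4.   1.8] T [-0.834 -0.237  0.041] ff 30.0 pos [ 0.4773 -0.0665  0.0615] rpy [3.1406 0.     0.1439] q6 1.1716 t6 0.081
```

servo_tool:
  plan:
    - [0,0,0,0,0,0.015,0]
    - [0,0,0,0,0,0.03,0]
    - [0,0,0,0,0,0.03,0]
    - [0,0,0,0,0,0.03,0]

```text
time: 29.12
tool_pos: [0.4772, -0.0664, 0.0615]
ee_rot: [3.141, 0.0, 0.097]
wrist_force: [1.8, -3.8, 1.4]
width: 0.0085
finger_force: 30.0
```

```bash
python3 s.py
```

```text
29.1167 w 0.0085 F [ 1.8 -3.8  1.4] T [-0.798 -0.171  0.121] ff 30.0 pos [ 0.4772 -0.0664  0.0615] rpy [3.1406e+00 2.0000e-04 9.7200e-02] q6 1.2184 t6 0.182
```

servo_tool:
  plan:
    - [0,0,0,0,0,0.015,0]
    - [0,0,0,0,0,0.015,0]
    - [0,0,0,0,0,0.015,0]

```text
time: 29.37
tool_pos: [0.4772, -0.0664, 0.0615]
ee_rot: [3.141, 0.0, 0.074]
wrist_force: [2.1, -5.3, 0.3]
width: 0.0082
finger_force: 30.1
```

```bash
python3 s.py
```

```text
29.3667 w 0.0082 F [ 2.1 -5.3  0.3] T [-0.79  -0.253  0.259] ff 30.1 pos [ 0.4772 -0.0664  0.0615] rpy [3.1406e+00 2.0000e-04 7.3900e-02] q6 1.2417 t6 0.258
```

Nut1 is firm at 0.26 N m. On to nut3.

servo_tool:
  plan:
    - [0,0,0,0,0,0,28]
    - [0,0,0,0,0,0,28]
    - [0,0,0,0,0,0,28]
    - [0,0,-0.15,0,0,0,28]
    - [0,0,-0.3,0,0,0,28]
    - [0.1,0,-0.43,0,0,0,28]
    - [0.2,0,-0.43,0,0,0,28]
    - [0.2,0,-0.43,0,0,0,28]

```text
time: 30.03
tool_pos: [0.4977, -0.0637, 0.1037]
ee_rot: [-3.14, 0.001, 0.073]
wrist_force: [-0.1, -0.5, 0.3]
width: 0.0284
finger_force: 0.0
```

```bash
python3 g2.py 3 0.951
```

```text
30.0333 1.257 -0.005 0.05499735495292846 -> [ 0.833  0.458  0.415 -0.001  0.    -0.559]
```

servo_tool:
  plan:
    - [0.12,0.06,0,0,0,-0.075,28]
    - [0.24,0.13,0,0,0,-0.15,28]
    - [0.36,0.19,0,0,0,-0.225,28]
    - [0.48,0.26,0,0,0,-0.3,28]
    - [0.6,0.32,0,0,0,-0.375,28]
    - [0.72,0.39,0,0,0,-0.45,28]
    - [0.832,0.458,0,0,0,-0.525,28]
    - [0.832,0.458,0,0,0,-0.559,28]
    - [0.832,0.458,0,0,0,-0.559,28]
    - [0.832,0.458,0,0,0,-0.559,28]

```text
time: 30.87
tool_pos: [0.5814, -0.1033, 0.1013]
ee_rot: [-3.135, 0.002, 0.948]
wrist_force: [1.0, -0.5, -1.4]
width: 0.0281
finger_force: 0.0
```

servo_tool:
  plan:
    - [0,0,0.15,0,0,0,28]
    - [0,0,0.3,0,0,0,28]
    - [0,0,0.42,0,0,0,28]
    - [0,0,0.42,0,0,0,28]
    - [0,0,0.42,0,0,0,0]
    - [0,0,0.42,0,0,0,0]
    - [0,0,0.42,0,0,0,0]
    - [0,0,0.42,0,0,0,0]
    - [0,0,0.42,0,0,0,0]

```text
time: 31.62
tool_pos: [0.5835, -0.1042, 0.0622]
ee_rot: [3.141, -0.0, 0.95]
wrist_force: [1.9, -0.6, 0.2]
width: 0.0084
finger_force: 30.0
```

```bash
python3 s.py
```

```text
31.6167 w 0.0084 F [ 1.9 -0.6  0.2] T [-0.294 -0.233 -0.069] ff 30.0 pos [ 0.5835 -0.1042  0.0622] rpy [ 3.1415e+00 -3.0000e-04  9.4950e-01] q6 0.3487 t6 -0.034
```

servo_tool:
  plan:
    - [0,0,0,0,0,0.04,0]
    - [0,0,0,0,0,0.08,0]
    - [0,0,0,0,0,0.11,0]
    - [0,0,0,0,0,0.14,0]
    - [0,0,0,0,0,0.14,0]
    - [0,0,0,0,0,0.14,0]

```text
time: 32.12
tool_pos: [0.5834, -0.1042, 0.0623]
ee_rot: [-3.141, -0.0, 0.731]
wrist_force: [1.6, -1.1, 2.3]
width: 0.0084
finger_force: 30.0
```

```bash
python3 s.py
```

```text
32.1167 w 0.0084 F [ 1.6 -1.1  2.3] T [-0.243 -0.279 -0.083] ff 30.0 pos [ 0.5834 -0.1042  0.0623] rpy [-3.1414e+00 -3.0000e-04  7.3070e-01] q6 0.5675 t6 -0.036
```

servo_tool:
  plan:
    - [0,0,0,0,0,0.02,0]
    - [0,0,0,0,0,0.04,0]
    - [0,0,0,0,0,0.04,0]
    - [0,0,0,0,0,0.04,0]

```text
time: 32.45
tool_pos: [0.5834, -0.1041, 0.0622]
ee_rot: [-3.141, -0.0, 0.668]
wrist_force: [3.6, -2.1, 2.9]
width: 0.0087
finger_force: 30.0
```

```bash
python3 s.py
```

```text
32.45 w 0.0087 F [ 3.6 -2.1  2.9] T [-0.314 -0.346  0.028] ff 30.0 pos [ 0.5834 -0.1041  0.0622] rpy [-3.1413e+00 -2.0000e-04  6.6830e-01] q6 0.6299 t6 0.008
```

servo_tool:
  plan:
    - [0,0,0,0,0,0.02,0]
    - [0,0,0,0,0,0.04,0]
    - [0,0,0,0,0,0.04,0]
    - [0,0,0,0,0,0.04,0]

```text
time: 32.78
tool_pos: [0.5833, -0.1041, 0.0622]
ee_rot: [-3.141, -0.0, 0.606]
wrist_force: [3.7, -1.1, 4.5]
width: 0.0086
finger_force: 30.0
```

```bash
python3 s.py
```

```text
32.7833 w 0.0086 F [ 3.7 -1.1  4.5] T [-0.353 -0.432 -0.001] ff 30.0 pos [ 0.5833 -0.1041  0.0622] rpy [-3.1412e+00 -1.0000e-04  6.0550e-01] q6 0.6927 t6 0.009
```

servo_tool:
  plan:
    - [0,0,0,0,0,0.02,0]
    - [0,0,0,0,0,0.04,0]
    - [0,0,0,0,0,0.04,0]
    - [0,0,0,0,0,0.04,0]

```text
time: 33.12
tool_pos: [0.5833, -0.1041, 0.0622]
ee_rot: [-3.141, -0.0, 0.543]
wrist_force: [2.4, -1.1, 4.2]
width: 0.0085
finger_force: 30.0
```

```bash
python3 s.py
```

```text
33.1167 w 0.0085 F [ 2.4 -1.1  4.2] T [-0.297 -0.487  0.058] ff 30.0 pos [ 0.5833 -0.1041  0.0622] rpy [-3.1411e+00 -1.0000e-04  5.4310e-01] q6 0.7552 t6 0.083
```

servo_tool:
  plan:
    - [0,0,0,0,0,0.015,0]
    - [0,0,0,0,0,0.03,0]
    - [0,0,0,0,0,0.03,0]
    - [0,0,0,0,0,0.03,0]

```text
time: 33.45
tool_pos: [0.5833, -0.104, 0.0622]
ee_rot: [-3.141, -0.0, 0.496]
wrist_force: [3.6, -1.3, 4.7]
width: 0.0085
finger_force: 30.0
```

```bash
python3 s.py
```

```text
33.45 w 0.0085 F [ 3.6 -1.3  4.7] T [-0.285 -0.4    0.117] ff 30.0 pos [ 0.5833 -0.104   0.0622] rpy [-3.141  -0.      0.4961] q6 0.8022 t6 0.092
```

servo_tool:
  plan:
    - [0,0,0,0,0,0.015,0]
    - [0,0,0,0,0,0.03,0]
    - [0,0,0,0,0,0.03,0]
    - [0,0,0,0,0,0.03,0]

```text
time: 33.78
tool_pos: [0.5832, -0.104, 0.0622]
ee_rot: [-3.141, 0.0, 0.449]
wrist_force: [3.2, -0.9, 5.5]
width: 0.0085
finger_force: 30.0
```

```bash
python3 s.py
```

```text
33.7833 w 0.0085 F [ 3.2 -0.9  5.5] T [-0.226 -0.389  0.11 ] ff 30.0 pos [ 0.5832 -0.104   0.0622] rpy [-3.1408  0.      0.4489] q6 0.8494 t6 0.1
```

The torque is levelling off near 0.1 N m, which may be the grip slipping. I'm regripping nut3 in place, slightly backed off and re-centred.

servo_tool:
  plan:
    - [0,0,0,0,0,0,24]
    - [0,0,0,0,0,0,24]
    - [0,0,0,0,0,0,24]
    - [0.01,-0.003,0,0,0,-0.025,24]
    - [0.01,-0.003,0,0,0,-0.025,24]
    - [0.01,-0.003,0,0,0,-0.025,0]
    - [0.01,-0.003,0,0,0,-0.025,0]
    - [0.01,-0.003,0,0,0,-0.025,0]
    - [0.01,-0.003,0,0,0,-0.025,0]
    - [0.01,-0.003,0,0,0,-0.025,0]

```text
time: 34.62
tool_pos: [0.5831, -0.104, 0.0606]
ee_rot: [-3.141, 0.003, 0.486]
wrist_force: [2.5, -3.9, -4.1]
width: 0.0084
finger_force: 29.8
```

```bash
python3 s.py
```

```text
34.6167 w 0.0084 F [ 2.5 -3.9 -4.1] T [-0.835 -0.204  0.209] ff 29.8 pos [ 0.5831 -0.104   0.0606] rpy [-3.1407e+00  2.8000e-03  4.8610e-01] q6 0.8133 t6 0.169
```

servo_tool:
  plan:
    - [0,0,0,0,0,0.01,0]
    - [0,0,0,0,0,0.01,0]
    - [0,0,0,0,0,0.01,0]

```text
time: 34.87
tool_pos: [0.5831, -0.1041, 0.0606]
ee_rot: [-3.141, 0.003, 0.47]
wrist_force: [2.8, -4.9, -5.5]
width: 0.0087
finger_force: 29.8
```

```bash
python3 s.py
```

```text
34.8667 w 0.0087 F [ 2.8 -4.9 -5.5] T [-0.822 -0.278  0.226] ff 29.8 pos [ 0.5831 -0.1041  0.0606] rpy [-3.1406e+00  2.8000e-03  4.7030e-01] q6 0.8291 t6 0.231
```

Nut3 is firm at 0.23 N m. I'm releasing, lifting clear and taking one last look.

servo_tool:
  plan:
    - [0,0,0,0,0,0,28]
    - [0,0,0,0,0,0,28]
    - [0,0,0,0,0,0,28]
    - [0,0,-0.2,0,0,0,28]
    - [0,0,-0.45,0,0,0,28]
    - [0,0,-0.7,0,0,0,28]
    - [-0.4,0,-1.0,0,0,0,28]
    - [-0.8,0.2,-1.0,0,0,0,28]
    - [-1.0,0.2,-1.0,0,0,0,28]
    - [-1.0,0.2,-1.0,0,0,0,28]
    - [-1.0,0.2,-1.0,0,0,0,28]

```text
time: 35.78
tool_pos: [0.5028, -0.1665, 0.162]
ee_rot: [-3.139, 0.0, 0.469]
wrist_force: [-0.4, 0.6, -0.1]
width: 0.028
finger_force: 0.0
```

Run:
```python
from h import *
o=robot.get_obs();M=P('wrist',o)
im=robot.snapshot('wrist')[...,::-1].copy()
big=cv2.resize(im,None,fx=3,fy=3,interpolation=2)
c=np.array([proj(M,X) for X in np.load('nuts.npy')]);print(c)
x,y=(c.mean(0)*3).astype(int);x0,y0=max(0,x-330),max(0,y-290)
cv2.imwrite('pics/f.png',big[y0:y0+580,x0:x0+660]);print(o['tool_pos'],o['ee_rot'],x0,y0)
for n,X in enumerate(np.load('nuts.npy')):
    a=[.16,.86,.07,.47][[0,2,1,3].index(n)]
    d=np.array([np.cos(a),np.sin(a),0])*.018;print(n,np.round(proj(M,X+d)*3-[x0,y0]),np.round(proj(M,X-d)*3-[x0,y0]))
```

```text
[[130.08172775  68.90793974]
 [137.72750583 171.93488456]
 [234.61976239 173.75556274]
 [234.61140237  70.91892762]]
[ 0.50277594 -0.16646718  0.1619974 ] [-3.13913902e+00  4.34033899e-04  4.68602187e-01] 222 74
0 [183.  60.] [154. 203.]
1 [211. 382.] [172. 500.]
2 [455. 387.] [507. 506.]
3 [480.  63.] [483. 212.]
```

View pics/f.png

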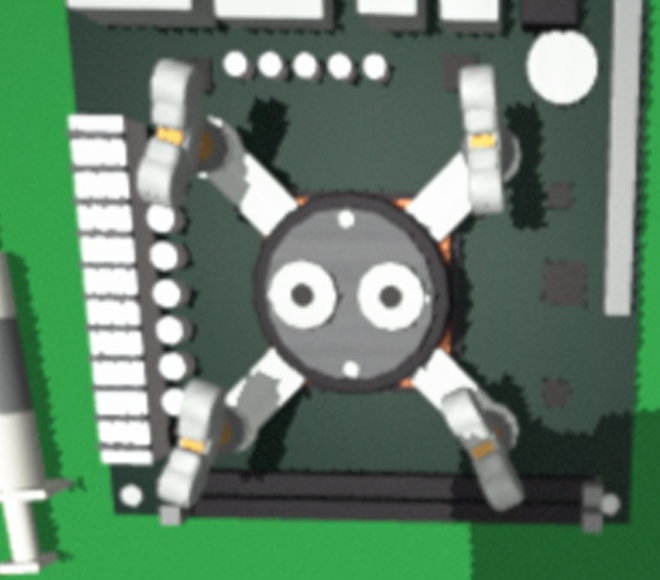

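The final view shows all four nuts within a few pixels of where the final hand angles put them: nut0 (170,135), nut1 (193,445), nut2 (483,450), nut3 (483,140). The gripper is clear.

```bash
python3 -c "
from bench import robot
print(robot.close_job())"
```

```text
the job is handed in; nothing more can be done
None
```

I tightened all four nuts crosswise in two passes (0.88 rad each, then onto their stops, last readings 0.23–0.28 N m), with nut0 and nut3 regripped once because the grip seemed to slip, and handed the job in at about 36 s.

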